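# Roll the seed vial home in the vial reader

## Task

Roll the glass seed vial along the lane of the reader by pushing its side, in under the sprung clip, until it bears firmly but gently on the stop bar and lies square against it. Do not lift it off the lane or ram it into the bar, then let go and back away so that the clip alone holds it home; leave the dish, the forceps and the wash bottle where they are.

Things in the scene. Friction and masses are not known exactly. Their poses are not given: they have to be found in the camera images.
- vial: the loose glass vial with white screw cap, a plain cylinder 32 mm in diameter, 120 mm long, about 110 g (70 to 130 %), lying across the lane. Origin at its centre; its y axis is the cylinder's axis (cap at +y), x and z turn as it rolls. The soft mat keeps it from coasting far. It starts with its centre at reader x = -115 to -75 mm, up to 5 degrees askew
- reader: the fixed reader, a grey base plate 290 x 180 mm, 10 mm thick. Origin on the bench, under the plate; x points along the lane the way the vial must roll, y across it, z up. Low aluminium curbs, top 22 mm above the bench, flank the lane at y = +-73 to 85 mm and close its rear end at x = -142 mm
- lane (a point): centre line of the lane, on its grey rubber mat, 12 mm above the bench, at reader x = 0, y = 0; axes as the reader's. The lane is flat from x = -142 to 72 mm. The vial's centre rides 16 mm above it, its top 44 mm above the bench
- clip: sprung steel clip over the home place: two arms 12 mm wide, at y = +-38 to 50 mm, open between them from above. Origin on its hinge line at reader x = 100, y = 0, 56 mm above the bench, between two posts 64 mm high. Its upturned lips begin at reader x = 11 mm, 50 mm above the bench, fall to a knee at x = 33 mm, 37 mm high, and rise from there to the hinge
- knee (a point): middle point between the knees of the two clip arms at rest, reader x = 33 mm, 37 mm above the bench; no material here. The vial's top must wedge past it: the push needed grows to some 5 to 8 N while the vial's centre is between x = 14 and 30 mm, then falls to a drag of 1 to 4 N. Past it the sloping arms hold the vial down and lightly forward
- stop: fixed grey stop block at the lane's end, 80 mm wide, with an aluminium stop bar before it, 76 mm wide, 22 mm high, centred 28 mm above the bench. Origin at reader x = 105, y = 0, 10 mm above the bench. The rigid bar's setting varies and is not measured: face at reader x = 56 to 70 mm, vial centre then at 40 to 54. It is felt as a steep rise of the push; 3 to 7 N on the bar is right
- dish: glass dish 90 mm across, 16 mm high, loose on the bench, not to be moved
- forceps: steel forceps 165 mm long, 5 mm thick, loose on the bench, not to be moved
- wash_bottle: orange wash bottle, 68 mm across, 160 mm tall, beyond the stop end of the reader, not to be moved
Not all that is in view belongs to the job. Several things have the shape of the vial; the one meant has the colours described above.

How it is judged (in metres and radians):
On the way, in this order (a step that is already met when the one before it is completed fails the run):
1. the vial has been rolled up to the clip (x of vial in the frame of reader above 0 m), for 0.05 s.
2. the vial, past the clip's knee, bears on the stop bar with at least 2.5 N (x of vial in the frame of reader above 0.036 m and contact force between vial and stop above 2.5 N), for 0.1 s.
At the end, for the whole second after the job is handed in: the vial lies at rest past the clip's knee (its centre more than 36 mm ahead of the reader's origin), still touching the stop bar (over 0.05 N), square to the lane within 0.06 rad (contact force between vial and stop above 0.05 N and x of vial in the frame of reader above 0.036 m and angle between the y axis of vial and the y axis of reader, either way round below 0.06 rad and linear speed of vial below 0.01 m/s).
It fails at once if the vial is pressed or knocked against the stop bar with more than 10 N (contact force between vial and stop above 10 N).
It fails at once if the vial is lifted more than 10 mm off the lane (z of vial in the frame of reader above 0.038 m).
It fails at once if a bystander is moved more than 15 mm (distance of any of dish, forceps, wash_bottle from where it was at the start of the episode above 0.015 m).
It also fails if it takes over 51 s, if anything falls off the work surface, if the arm or the gripper's body presses on something with over 40 N, if the wrist force passes 120 N, or if a joint passes its speed limit or range.

## Robot

A 7-joint arm with a two-finger parallel gripper is mounted at the origin on the work surface. World frame = base frame: x ahead of the robot, y to its left, z up, the work surface at z = 0. Lengths are in m, angles in degrees, forces in N, time in s.
With the tool pointing down it reaches from about 0.425 to 0.875 m from the base axis. Payload 4.7 kg.
Tool frame: the origin (TCP) lies at the centre of the arm's flange, where the gripper is bolted on; the fingertips stand 182 mm ahead of it and the grasp point (between the pads) lies 164 mm ahead of it; z points along the fingers, y is the line along which they close (so a half turn about z gives the same grasp; the last joint's range is limited). The gripper opens to 87 mm and grips with 3 to 60 N. Pads are 19 mm wide; open, the fingers measure 117 mm over their backs; the gripper's body (75 mm by 190 mm) begins 51 mm behind the grasp point.
Start: joints at [69.907, 18.392, -4.016, 83.108, 1.295, 78.541, -3.26], TCP at [0.232, -0.607, 0.405] pointing down, gripper open.
Joint ranges: [-163.93, 163.93], [-17.29, 119.83], [-79.2, 71.16], [3.27, 140.29], [-89.18, 269.18], [5.43, 117.66], [-154.24, 154.24]. Speed limits (degrees/s): [147.25, 147.25, 180, 180, 180, 180, 180].

## Interface

Orientations are given as [roll, pitch, yaw] about the fixed x, y, z axes, in that order (R = Rz(yaw) Ry(pitch) Rx(roll)).
In Python, from cell import env gives the robot as it stands. The module is installed in compiled form; this text tells all that it offers.
- The arm moves only by the tool step_arm, never from a script. Its argument "steps" is one flat list of numbers, 5 for each row, row after row: the opening, from 0 (shut) to 1 (fully open), then the shift along the tool's x, y, z in mm, then the turn about the tool's z in degrees. In form: [grip, dx, dy, dz, roll, grip, dx, dy, dz, roll, ...]. A call has 1 to 12 rows; each row shifts and turns the commanded pose from where the row before left it, along the tool's axes as they then stand; what a row does not reach is not made up. A row lasts 1/8 s, in which the tool goes at most 62.5 mm and 10.7 degrees, less where a joint would pass 70% of its speed; a pose out of reach is approached as far as the arm can. A call with a gripper value outside its range is refused whole. The fingers move at their own pace and stop on an object; "grip_force" is the grip in N (left out, the last holds). Time passes only in rows, so rows that do not move let the fingers close. It gives the time, the measured TCP pose, the force, the opening and the grip force at its end, in the units of the state.
- env.get_obs(): the state, without advancing time (a new reading comes with each control period).
- env.read_camera(name): name is "side" or "top"; returns a dict with "image" (420x560x3 uint8, red, green, blue), "camera_matrix" (3x3 intrinsics, pixels), "R" (3x3) and "t" (3): a world point X has camera coordinates R X + t. Camera axes: x right, y down, z forward; pixel columns grow to the right and rows downward; lengths in m; the calibration is good to about 2 mm. A picture is of the moment at which its call begins. There is no depth.
- env.sign_off(): hands the job in; it is judged then, once.
The state is a dict: "time_s": time; "qpos": joint angles; "joint_velocities": joint speeds; "effort": joint torques, N m; "tool_pos": TCP position; "tool_rot": TCP orientation; "force": force on the tool from outside, world axes, zero at the start; "wrist_torque": the same for the moment, N m; "grip_width": finger opening in m; "grasp_force": force on a finger pad.
Only numpy, scipy, OpenCV 4.12 (cv2) and the standard library are available. Lean on these libraries where they do the work, as an engineer would, in place of code of your own. Each camera call takes 0.05 s, during which the arm holds its last target. There are 200 camera calls.

## Working session

There is one attempt and no reset: what is moved stays moved. The work goes in short steps, Python scripts to look and compute and a tool call to move; the robot and the scene stay as the last step left them, time stands still between calls to the robot, and variables do not carry over. Pictures are saved under pics/ and viewed, at most 10 in all, crops included, and the job is handed in when it is done.

Besides the shell and the picture viewer there is one more tool, called after "Request:" by a JSON object that holds its "api" and its "payload", one argument or row to a line. step_arm: Moves the arm, as the interface text tells. Its arguments: {"type":"object","properties":{"steps":{"type":"array","items":{"type":"number"}},"grip_force":{"type":"number"}},"required":["steps"]}

```bash
mkdir -p pics; python3 - <<'E'
from cell import env
import cv2,numpy as np
for n in("top","side"):
    r=env.read_camera(n); cv2.imwrite(f"pics/{n}0.png",r["image"][:,:,::-1]); np.savez(f"{n}0.npz",**r)
    print(n,r["camera_matrix"].tolist(),(-r["R"].T@r["t"]).round(3),r["R"].round(3).tolist())
o=env.get_obs();print(o["time_s"],o["tool_pos"],o["tool_rot"],o["force"],o["grip_width"])
E
```

```text
top [[401.88718646855847, 0.0, 282.9783944051297], [0.0, 401.88718646855847, 208.39468540330725], [0.0, 0.0, 1.0]] [0.519 0.003 0.755] [[-0.023, -0.999, -0.026], [-0.995, 0.025, -0.097], [0.097, 0.024, -0.995]]
side [[476.8225222201468, 0.0, 275.40801932011124], [0.0, 476.8225222201468, 214.43462454407842], [0.0, 0.0, 1.0]] [0.261 0.635 0.64 ] [[-0.884, -0.467, -0.0], [-0.301, 0.571, -0.764], [0.357, -0.675, -0.646]]
0.1 [ 0.23176487 -0.60707816  0.40376675] [-1.79901311e+02  7.88828914e-03  2.09027657e+01] [-0.36850059  1.36869444  0.48461251] 0.08680186137423451
```

View pics/top0.png

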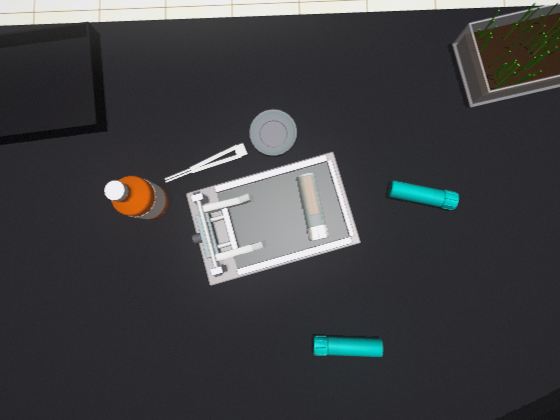

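View pics/side0.png

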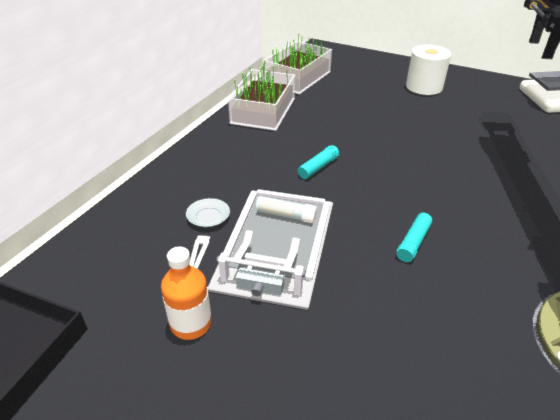

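Top view: the vial with a clear body and white cap lies in the reader lane at about (313,207), cap at (319,232). The two teal cylinders at (424,195) and (348,346) have its shape but the wrong colours. The clip is at (230,228), and the stop end points to the image left (world +y). I'll measure, and confirm with a crop.

```bash
cat > h.py <<'E'
import cv2,numpy as np
def ray(r,px,z):
    K,R,t=r["camera_matrix"],r["R"],r["t"]
    c=-R.T@t; d=R.T@np.linalg.solve(K,[px[0],px[1],1.]); return c+d*(z-c[2])/d[2]
def proj(r,X):
    p=r["camera_matrix"]@(r["R"]@np.array(X)+r["t"]); return p[:2]/p[2]
E
python3 - <<'E'
from h import *
r=dict(np.load("top0.npz")); im=r["image"]
g=cv2.cvtColor(im,cv2.COLOR_RGB2GRAY)
m=((g>60)*255).astype(np.uint8); m[:, :175]=0; m[:,380:]=0; m[:150]=0; m[300:]=0
m=cv2.morphologyEx(m,cv2.MORPH_OPEN,np.ones((3,3)))
cs=max(cv2.findContours(m,cv2.RETR_EXTERNAL,cv2.CHAIN_APPROX_NONE)[0],key=cv2.contourArea)
h=cv2.convexHull(cs)
b=cv2.boxPoints(cv2.minAreaRect(cs)); ap=cv2.approxPolyDP(h,6,True)[:,0]
print(b.round(1).tolist(),ap.tolist())
for q in ap: print(q,ray(r,q,.01).round(4))
x0,y0,x1,y1=180,140,370,290
cv2.imwrite("pics/crop.png",cv2.resize(im[y0:y1,x0:x1,::-1],None,fx=4,fy=4,interpolation=cv2.INTER_CUBIC))
E
```

```text
[[178.8000030517578, 193.8000030517578], [334.20001220703125, 149.39999389648438], [360.8999938964844, 242.6999969482422], [205.5, 287.20001220703125]] [[332, 151], [360, 242], [210, 285], [192, 240], [186, 193]]
[332 151] [ 0.6977 -0.0742  0.01  ]
[360 242] [ 0.526  -0.1197  0.01  ]
[210 285] [0.4536 0.1577 0.01  ]
[192 240] [0.5368 0.1909 0.01  ]
[186 193] [0.6253 0.2022 0.01  ]
```

View pics/crop.png

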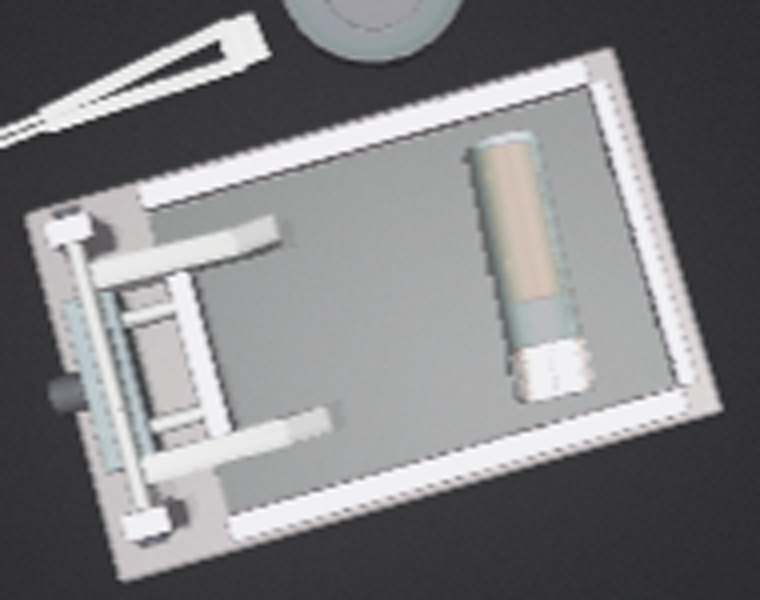

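The crop confirms it: clear body, tan label, white cap, cap end at crop (556,397), lying in the lane. Next I'll compute the reader frame and the vial pose.

```bash
python3 - <<'E'
from h import *
r=dict(np.load("top0.npz")); s=dict(np.load("side0.npz"))
C=lambda p:(p[0]/4+180-.375,p[1]/4+140-.375)
P=[ray(r,C(p),.01) for p in[(25,213),(613,48),(722,410),(122,580)]]
TL,TR,BR,BL=P
print([np.linalg.norm(a-b).round(4) for a,b in[(TL,TR),(BL,BR),(TL,BL),(TR,BR)]])
d1=(TL-TR)+(BL-BR); d2=(BL-TL)+(BR-TR)
a1=np.arctan2(d1[1],d1[0]); a2=np.arctan2(d2[1],d2[0])-np.pi/2
print(np.degrees([a1,a2]),"(a2 mod 360)")
a=(a1+ (a2+np.pi)%(2*np.pi)-np.pi)/2
c=sum(P)/4; ex=np.array([np.cos(a),np.sin(a),0]); ey=np.array([-ex[1],ex[0],0])
f=lambda X:np.array([(X-c)@ex,(X-c)@ey]).round(4)
print("centre",c)
for n,p,z in[("post",(70,230),.064),("post",(145,523),.064),("rearcurb in",(588,92),.022),("rearcurb in",(677,383),.022),
 ("lip",(278,225),.05),("lip",(332,415),.05),("bar face",(190,275),.039),("bar face",(229,432),.039),
 ("v",(505,143),.028),("vcap",(556,395),.028)]:
    X=ray(r,C(p),z); print(n,X.round(4),f(X))
np.savez("fr.npz",a=a,c=c)
E
```

```text
[np.float64(0.2872), np.float64(0.2864), np.float64(0.177), np.float64(0.1763)]
[ 104.37732317 -255.40822911] (a2 mod 360)
centre [0.57551563 0.04106483 0.01      ]
post [0.6098 0.1682 0.064 ] [ 0.1146 -0.065 ]
post [0.4828 0.1363 0.064 ] [0.1154 0.0659]
rearcurb in [ 0.6733 -0.0623  0.022 ] [-0.1246 -0.0688]
rearcurb in [ 0.5383 -0.0981  0.022 ] [-0.1254  0.0709]
lip [0.6115 0.079  0.05  ] [ 0.0277 -0.0443]
lip [0.5271 0.0565 0.05  ] [0.0271 0.043 ]
bar face [0.5913 0.1201 0.039 ] [ 0.0726 -0.0351]
bar face [0.5208 0.1033 0.039 ] [0.074  0.0374]
v [ 0.6494 -0.0232  0.028 ] [-0.0807 -0.0555]
vcap [ 0.534  -0.0429  0.028 ] [-0.0709  0.0612]
```

Request:
{"api": "step_arm", "payload": {
  "steps": [0.345, 45, -31, 0, 0, 0.345, 45, -31, 0, 0, 0.345, 45, -31, 0, 0, 0.345, 45, -31, 0, 0, 0.345, 45, -31, 0, 0, 0.345, 45, -31, 0, 0, 0.345, 45, -31, 0, 0, 0.345, 45, -31, 0, 0, 0.345, 45, -31, 0, 0, 0.345, 45, -31, 0, 0, 0.345, 45, -31, 0, 0, 0.345, 45, -31, 0, 0]
}}

```text
time_s: 1.6
tool_pos: [0.6043, -0.0657, 0.4044]
tool_rot: [180.0, 0.0, 20.9]
force: [0.7, -0.9, -0.3]
grip_width: 0.0299
grasp_force: 0.0
```

Request:
{"api": "step_arm", "payload": {
  "steps": [0.345, 0, 0, 0, -10.4, 0.345, 0, 0, 0, -10.4, 0.345, 0, 0, 0, -10.4, 0.345, 0, 0, 0, -10.4, 0.345, 0, 0, 0, -10.4, 0.345, 0, 0, 0, -10.4, 0.345, 0, 0, 0, -10.4, 0.345, 0, 0, 0, -10.4, 0.345, 0, 0, 0, 0]
}}

```text
time_s: 2.72
tool_pos: [0.6035, -0.0672, 0.4042]
tool_rot: [-180.0, -0.0, 104.0]
force: [-0.6, -0.5, -0.2]
grip_width: 0.0299
grasp_force: 0.0
```

Request:
{"api": "step_arm", "payload": {
  "steps": [0.345, 2.8, 0, 40, -0.4, 0.345, 0, 0, 40, 0, 0.345, 0, 0, 40, 0, 0.345, 0, 0, 30, 0, 0.345, 0, 0, 0, 0, 0.345, 0, 0, 0, 0]
}}

```text
time_s: 3.48
tool_pos: [0.6035, -0.0643, 0.2559]
tool_rot: [179.9, 0.0, 104.4]
force: [0.8, -0.2, 1.0]
grip_width: 0.0299
grasp_force: 0.0
```

```bash
python3 - <<'E'
from cell import env
import cv2,numpy as np
o=env.get_obs();print(o["time_s"],o["tool_pos"],o["tool_rot"],o["force"])
ims=[]
for n,c in(("top",(180,140)),("side",(200,160))):
    r=env.read_camera(n); np.savez(f"{n}1.npz",**r); im=r["image"][c[1]:c[1]+150,c[0]:c[0]+195,::-1]
    ims.append(cv2.resize(im,None,fx=2.05,fy=2.05*1.9,interpolation=cv2.INTER_CUBIC) if 0 else cv2.resize(im,(400,308),interpolation=cv2.INTER_CUBIC))
cv2.imwrite("pics/a1.png",np.hstack(ims))
E
```

```text
3.475 [ 0.60350417 -0.06425073  0.25594767] [1.79913941e+02 3.10670497e-02 1.04419179e+02] [ 0.76417668 -0.24594966  0.99811081]
```

View pics/a1.png

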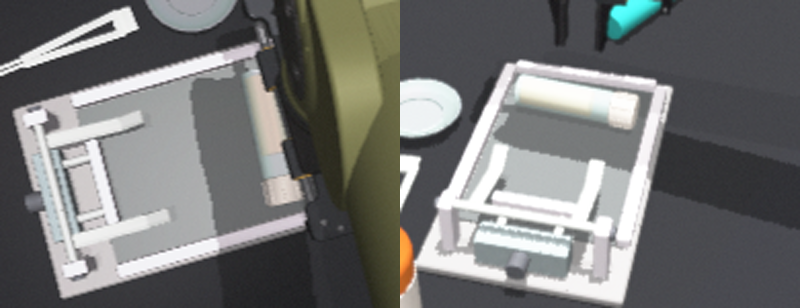

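The fingertips show at side crop (562,45) and (600,48), still above and behind the vial. The vial hasn't moved. I'll check the tip projection against the calibration.

```bash
python3 - <<'E'
from h import *
s=dict(np.load("side1.npz")); p=np.array([.6035,-.06425]); a=np.radians(104.42)
ex=np.array([np.cos(a),np.sin(a)]); ey=np.array([-ex[1],ex[0]])
for y in(-.0225,.0225):
    q=proj(s,[*(p+ex*.0095+ey*y),.074]); print("crop",400+(q[0]-200)/.4875,(q[1]-160)/.487)
O=np.array([.5715,.0566])
# rear curb inner-top edge, vial ends in side view predicted
for X in [(-.142,-.07,.022),(-.142,.07,.022),(-.092,0,.028)]:
    w=O+ex*X[0]+ey*X[1]; q=proj(s,[*w,X[2]]); print(X,w.round(4),400+(q[0]-200)/.4875,(q[1]-160)/.487)
print("tcp in reader",(p-O)@ex,(p-O)@ey)
E
```

```text
crop 553.842093590462 42.72345840856076
crop 598.9905793010334 49.076263488819414
(-0.142, -0.07, 0.022) [ 0.6747 -0.0635] 516.2353976684277 62.40843573295795
(-0.142, 0.07, 0.022) [ 0.5391 -0.0984] 649.4382418612171 81.77500190146388
(-0.092, 0, 0.028) [ 0.5944 -0.0325] 571.4309035797039 97.51195379301215
tcp in reader -0.1250116720878823 -0.0008968510421418436
```

Request:
{"api": "step_arm", "payload": {
  "steps": [0.345, 0, -0.9, 16, 0, 0.345, 0, 0, 16, 0, 0.345, 0, 0, 15, 0, 0.345, 0, 0, 0, 0, 0.345, 3, 0, 0, 0, 0.345, 3, 0, 0, 0, 0.345, 4, 0, 0, 0, 0.345, 5, 0, 0, 0, 0.345, 5, 0, 0, 0, 0.345, 5, 0, 0, 0, 0.345, 5, 0, 1, 0, 0.345, 5, 0, 1, 0]
}}

```text
time_s: 5.08
tool_pos: [0.5932, -0.0304, 0.2057]
tool_rot: [-180.0, 0.0, 104.5]
force: [0.3, 0.2, -0.3]
grip_width: 0.0301
grasp_force: 0.0
```

Request:
{"api": "step_arm", "payload": {
  "steps": [0.345, 5, 0, 2, 0, 0.345, 5, 0, 2, 0, 0.345, 5, 0, 0, 0, 0.345, 5, 0, 0, 0, 0.345, 4, 0, 0, 0, 0.345, 4, 0, 0, 0, 0.345, 4, 0, 0, 0, 0.345, 0, 0, 0, 0]
}}

```text
time_s: 6.08
tool_pos: [0.5852, 0.0007, 0.2018]
tool_rot: [180.0, -0.0, 104.5]
force: [-0.3, 1.0, -1.2]
grip_width: 0.0301
grasp_force: 0.0
```

```bash
python3 - <<'E'
from cell import env
import cv2,numpy as np
o=env.get_obs();print(o["time_s"],o["tool_pos"],o["tool_rot"],o["force"])
ims=[]
for n,c in(("top",(180,140)),("side",(200,160))):
    r=env.read_camera(n); im=r["image"][c[1]:c[1]+150,c[0]:c[0]+195,::-1]
    ims.append(cv2.resize(im,(400,308),interpolation=cv2.INTER_CUBIC))
cv2.imwrite("pics/a2.png",np.hstack(ims))
E
```

```text
6.075 [0.5851983  0.00073585 0.20177905] [ 1.79999373e+02 -2.18652217e-03  1.04538731e+02] [-0.28756539  1.00139437 -1.18423666]
```

View pics/a2.png

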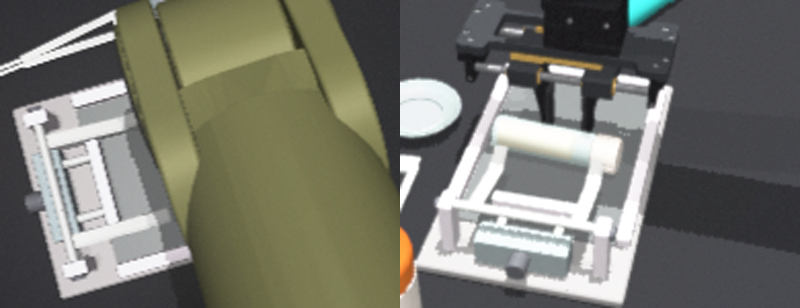

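The vial has rolled to about x = -30 mm, close to square, with the fingers right behind it, between the clip arms. Continuing to the clip.

Request:
{"api": "step_arm", "payload": {
  "steps": [0.345, 4, 0, 0, 0, 0.345, 4, 0, 0, 0, 0.345, 4, 0, 0, 0, 0.345, 4, 0, 0, 0, 0.345, 4, 0, 0, 0, 0.345, 4, 0, 0, 0, 0.345, 4, 0, 0, 0, 0.345, 3, 0, 0, 0, 0.345, 3, 0, 0, 0, 0.345, 2, 0, 0, 0, 0.345, 1, 0, 0, 0, 0.345, 0, 0, 0, 0]
}}

```text
time_s: 7.68
tool_pos: [0.576, 0.0361, 0.2017]
tool_rot: [-180.0, 0.0, 104.5]
force: [0.4, -0.3, 0.9]
grip_width: 0.0303
grasp_force: 0.0
```

Request:
{"api": "step_arm", "payload": {
  "steps": [0.345, 1, 0, 0, 0, 0.345, 1, 0, 0, 0, 0.345, 1, 0, 0, 0, 0.345, 1, 0, 0, 0]
}}

```text
time_s: 8.18
tool_pos: [0.575, 0.0401, 0.2017]
tool_rot: [-180.0, 0.0, 104.5]
force: [0.4, 0.2, 0.3]
grip_width: 0.03
grasp_force: 0.0
```

Request:
{"api": "step_arm", "payload": {
  "steps": [0.345, 1, 0, 0, 0, 0.345, 1, 0, 0, 0, 0.345, 1, 0, 0, 0, 0.345, 1, 0, 0, 0]
}}

```text
time_s: 8.68
tool_pos: [0.5741, 0.0438, 0.2018]
tool_rot: [180.0, 0.0, 104.5]
force: [0.3, -1.4, 0.6]
grip_width: 0.0301
grasp_force: 0.3
```

Request:
{"api": "step_arm", "payload": {
  "steps": [0.345, 1, 0, 0, 0, 0.345, 1, 0, 0, 0, 0.345, 1, 0, 0, 0, 0.345, 1, 0, 0, 0]
}}

```text
time_s: 9.18
tool_pos: [0.5732, 0.047, 0.2018]
tool_rot: [180.0, 0.1, 104.5]
force: [0.7, -4.4, 1.9]
grip_width: 0.0302
grasp_force: 1.7
```

Request:
{"api": "step_arm", "payload": {
  "steps": [0.345, 1, 0, 0, 0, 0.345, 1, 0, 0, 0, 0.345, 1, 0, 0, 0, 0.345, 1, 0, 0, 0, 0.345, 1, 0, 0, 0]
}}

```text
time_s: 9.8
tool_pos: [0.5722, 0.0506, 0.2018]
tool_rot: [-180.0, 0.2, 104.4]
force: [1.9, -6.0, 1.5]
grip_width: 0.0297
grasp_force: 3.2
```

Request:
{"api": "step_arm", "payload": {
  "steps": [0.345, 1, 0, 0, 0, 0.345, 1, 0, 0, 0, 0.345, 1, 0, 0, 0, 0.345, 1, 0, 0, 0, 0.345, 1, 0, 0, 0]
}}

```text
time_s: 10.42
tool_pos: [0.5711, 0.0548, 0.2019]
tool_rot: [-180.0, 0.2, 104.4]
force: [1.2, -7.2, 1.1]
grip_width: 0.03
grasp_force: 3.6
```

Request:
{"api": "step_arm", "payload": {
  "steps": [0.345, 1, 0, 0, 0, 0.345, 1, 0, 0, 0, 0.345, 1, 0, 0, 0, 0.345, 1, 0, 0, 0]
}}

```text
time_s: 10.92
tool_pos: [0.5699, 0.0598, 0.2019]
tool_rot: [180.0, 0.1, 104.4]
force: [0.6, -4.7, 1.6]
grip_width: 0.0296
grasp_force: 2.5
```

Request:
{"api": "step_arm", "payload": {
  "steps": [0.345, 1, 0, 0, 0, 0.345, 1, 0, 0, 0, 0.345, 1, 0, 0, 0, 0.345, 1, 0, 0, 0]
}}

```text
time_s: 11.42
tool_pos: [0.5685, 0.0654, 0.2019]
tool_rot: [180.0, -0.0, 104.5]
force: [0.4, -3.9, 2.0]
grip_width: 0.03
grasp_force: 2.0
```

Request:
{"api": "step_arm", "payload": {
  "steps": [0.345, 0.5, 0, 0, 0, 0.345, 0.5, 0, 0, 0, 0.345, 0.5, 0, 0, 0, 0.345, 0.5, 0, 0, 0]
}}

```text
time_s: 11.92
tool_pos: [0.5681, 0.0671, 0.2018]
tool_rot: [180.0, 0.0, 104.5]
force: [1.3, -4.8, 3.1]
grip_width: 0.0302
grasp_force: 2.0
```

Request:
{"api": "step_arm", "payload": {
  "steps": [0.345, 0.5, 0, 0, 0, 0.345, 0.5, 0, 0, 0, 0.345, 0, 0, 0, 0]
}}

```text
time_s: 12.3
tool_pos: [0.5678, 0.0682, 0.2017]
tool_rot: [180.0, -0.0, 104.5]
force: [1.1, -3.5, 1.9]
grip_width: 0.03
grasp_force: 1.8
```

Request:
{"api": "step_arm", "payload": {
  "steps": [0.345, 0.5, 0, 0, 0, 0.345, 0.5, 0, 0, 0, 0.345, 0, 0, 0, 0]
}}

```text
time_s: 12.68
tool_pos: [0.5675, 0.0691, 0.2017]
tool_rot: [-180.0, -0.0, 104.5]
force: [1.8, -3.8, 2.1]
grip_width: 0.0297
grasp_force: 1.8
```

Request:
{"api": "step_arm", "payload": {
  "steps": [0.345, 0.5, 0, 0, 0, 0.345, 0.5, 0, 0, 0, 0.345, 0, 0, 0, 0]
}}

```text
time_s: 13.05
tool_pos: [0.5672, 0.0701, 0.2017]
tool_rot: [-180.0, -0.0, 104.5]
force: [1.6, -3.1, 1.5]
grip_width: 0.0301
grasp_force: 1.9
```

Request:
{"api": "step_arm", "payload": {
  "steps": [0.345, 0.5, 0, 0, 0, 0.345, 0.5, 0, 0, 0, 0.345, 0, 0, 0, 0]
}}

```text
time_s: 13.42
tool_pos: [0.567, 0.071, 0.2017]
tool_rot: [-180.0, 0.0, 104.5]
force: [1.2, -3.7, 1.9]
grip_width: 0.0304
grasp_force: 2.0
```

Request:
{"api": "step_arm", "payload": {
  "steps": [0.345, 0.5, 0, 0, 0, 0.345, 0.5, 0, 0, 0, 0.345, 0, 0, 0, 0]
}}

```text
time_s: 13.8
tool_pos: [0.5669, 0.0713, 0.2017]
tool_rot: [-180.0, 0.1, 104.5]
force: [0.9, -5.3, 2.6]
grip_width: 0.03
grasp_force: 2.7
```

The bar is felt, and its position matches the measured face at about 57 mm. I'll load it gently.

Request:
{"api": "step_arm", "payload": {
  "steps": [0.345, 0.5, 0, 0, 0, 0.345, 0, 0, 0, 0]
}}

```text
time_s: 14.05
tool_pos: [0.5668, 0.0714, 0.2017]
tool_rot: [-180.0, 0.1, 104.5]
force: [1.8, -6.2, 2.6]
grip_width: 0.0302
grasp_force: 3.1
```

Request:
{"api": "step_arm", "payload": {
  "steps": [0.345, 0.4, 0, 0, 0, 0.345, 0, 0, 0, 0, 0.345, 0, 0, 0, 0]
}}

```text
time_s: 14.42
tool_pos: [0.5668, 0.0715, 0.2017]
tool_rot: [-180.0, 0.1, 104.4]
force: [2.8, -7.6, 2.2]
grip_width: 0.0297
grasp_force: 3.4
```

Request:
{"api": "step_arm", "payload": {
  "steps": [0.345, 0.2, 0, 0, 0, 0.345, 0, 0, 0, 0, 0.345, 0, 0, 0, 0]
}}

```text
time_s: 14.8
tool_pos: [0.5668, 0.0715, 0.2017]
tool_rot: [-180.0, 0.1, 104.4]
force: [1.6, -6.4, 1.8]
grip_width: 0.0302
grasp_force: 3.6
```

```bash
python3 - <<'E'
from cell import env
import cv2,numpy as np
F=[]
for i in range(3):
    r=env.read_camera("side"); F.append(env.get_obs()["force"])
print(np.mean(F,0),np.round(F,1).tolist())
cv2.imwrite("pics/a3.png",cv2.resize(r["image"][170:310,190:350,::-1],None,fx=4,fy=4,interpolation=cv2.INTER_CUBIC))
E
```

```text
[ 1.52214928 -7.01601777  2.46584632] [[1.1, -6.9, 2.1], [1.9, -6.9, 2.0], [1.6, -7.3, 3.3]]
```

View pics/a3.png

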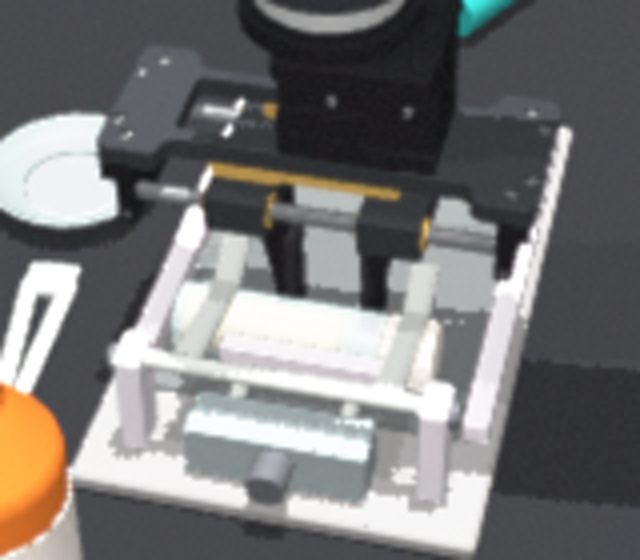

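The vial at crop (310,330) lies against the bar under both clip arms and looks square. I'll press slightly more for margin, then back off along the lane.

Request:
{"api": "step_arm", "payload": {
  "steps": [0.345, 0.5, 0, 0, 0, 0.345, 0, 0, 0, 0, 0.345, 0, 0, 0, 0, 0.345, 0, 0, 0, 0]
}}

```text
time_s: 15.45
tool_pos: [0.5668, 0.0716, 0.2017]
tool_rot: [-180.0, 0.2, 104.4]
force: [1.9, -6.6, 3.0]
grip_width: 0.03
grasp_force: 3.9
```

Request:
{"api": "step_arm", "payload": {
  "steps": [0.345, -0.5, 0, 0, 0, 0.345, -0.5, 0, 0, 0, 0.345, -0.5, 0, 0, 0, 0.345, -0.5, 0, 0, 0, 0.345, -0.5, 0, 0, 0, 0.345, -1, 0, 0, 0, 0.345, -2, 0, 0, 0, 0.345, -4, 0, 0, 0, 0.345, -8, 0, 0, 0, 0.345, -12, 0, 0, 0, 0.345, -15, 0, 0, 0, 0.345, 0, 0, 0, 0]
}}

```text
time_s: 16.95
tool_pos: [0.578, 0.028, 0.2016]
tool_rot: [-180.0, 0.0, 104.3]
force: [-0.8, -0.1, -0.4]
grip_width: 0.0299
grasp_force: 0.0
```

Request:
{"api": "step_arm", "payload": {
  "steps": [0.345, 0, 0, -20, 0, 0.345, 0, 0, -40, 0, 0.345, 0, 0, -40, 0, 0.345, -30, 0, -40, 0, 0.345, -40, 0, -30, 0, 0.345, -50, 0, 0, 0, 0.345, -50, 0, 0, 0, 0.345, -50, 0, 0, 0, 0.345, -50, 0, 0, 0, 0.345, 0, 0, 0, 0]
}}

```text
time_s: 18.2
tool_pos: [0.6447, -0.2363, 0.3723]
tool_rot: [-180.0, 0.1, 104.1]
force: [-0.2, 0.3, -0.9]
grip_width: 0.03
grasp_force: 0.0
```

```bash
python3 - <<'E'
from cell import env
import cv2,numpy as np
o=env.get_obs();print(o["time_s"],o["tool_pos"])
r=env.read_camera("top"); np.savez("top2.npz",**r)
cv2.imwrite("pics/a4.png",cv2.resize(r["image"][140:290,180:370,::-1],None,fx=4,fy=4,interpolation=cv2.INTER_CUBIC))
E
```

```text
18.2 [ 0.64472059 -0.23630298  0.37228006]
```

View pics/a4.png

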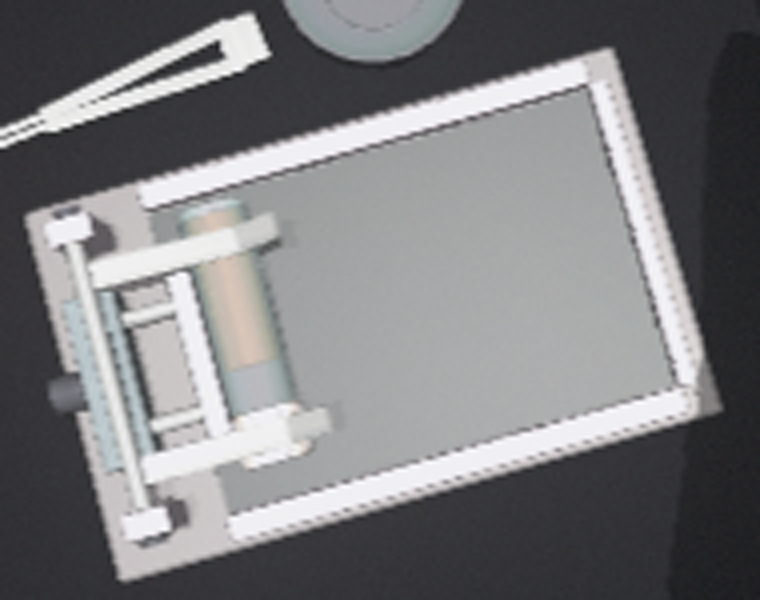

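The vial sits at crop (245,330). Its left edge runs parallel to the bar (183,222 to 240,462, about 0.5° different) with no visible gap. The dish and forceps haven't moved. Handing in.

```bash
python3 -c "
from cell import env
print(env.sign_off())"
```

```text
the job is handed in; nothing more can be done
None
```

I rolled the vial under the clip and pressed it on the stop bar at an estimated 3.5–4.5 N. After I backed away it lay square against the bar, held by the clip alone. I handed the job in at about 18 s, but sign-off gave no verdict back.

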